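Erect the folding sample case and lock its front

TASK

Set up the folding plywood sample case on the tasting table: raise its left and right walls fully upright first, then raise the front wall fully upright so that the two keyholes of its steel lock bar slip over the studs on the side walls. Only then press the lock bar all the way down so that it locks behind the stud heads. Leave the glasses, the canister and the spoon where they are.

Things in the scene. Friction and masses are not known exactly. Their poses are not given: they have to be found in the camera images.
- case: Folding plywood sample case, fixed to the table, turned about the vertical only (up to 0.3 rad). Origin: centre of its underside, on the table. Floor 138 x 174 mm, upper face 14 mm above the table. Case +x points away from the robot to the hinged front wall, -x to the fixed back wall (case x = -70 to -62 mm, 94 mm high), +y to the left wall, -y to the right wall, z up.
- wall_left (a joint): Left wall: plywood 130 mm long, 80 mm high, 8 mm thick, hinged at its lower outer edge, on a line along case x at point left_hinge. In rad: 0 = lying flat outwards (+y), 1.571 = upright at its stop. Starts at 0.3 to 0.65. About 0.1 kg; the stiff hinge (0.12 N m) keeps it where it is left. Raise it by its free edge, from outside and below.
- wall_right (a joint): Right wall: mirror image of the left wall, with the same size, weight and hinge friction, hinged at point right_hinge. In rad: 0 = lying flat outwards (-y), 1.571 = upright at its stop. Starts at 0.3 to 0.65.
- wall_front (a joint): Front wall: plywood 156 mm wide (case y), 80 mm high, 8 mm thick, hinged at its lower outer edge, on a line along case y at point front_hinge. In rad: 0 = lying flat outwards (+x, away from the robot), 1.571 = upright at its stop. Starts at 0.45 to 0.8. About 0.15 kg with the lock bar it carries on its outer face (underneath while down); same hinge friction.
- lock_bar (a joint): Steel lock bar: strip 196 mm wide, 6 mm thick, 1 to 7 mm outside the front wall's outer face, 34 to 80 mm from the hinge, a keyhole at each end; a 60 mm wide middle stem carries a cap above the wall's top edge. Slides along the wall: 0 = up (unlocked, as it starts; cap 20 mm clear of the wall), 0.018 m = fully down (locked). Takes about 5 N to move and stays where left.
- bar_cap (a point): Middle of the top face of the lock bar's cap, 70 mm wide (case y), 27 mm deep, 8 mm thick, where it is pressed; 108 mm from the front hinge line when unlocked. It overhangs inwards; the stem below it ends 104 mm from the hinge. With the front wall upright it is at case x = 60 mm, 122 mm above the table before and 104 mm after locking.
- left_hinge (a point): Middle of the left wall's hinge line, fixed to the case at case (0, 88, 14) mm.
- right_hinge (a point): Middle of the right wall's hinge line, fixed to the case at case (0, -88, 14) mm.
- front_hinge (a point): Middle of the front wall's hinge line, fixed to the case at case (70, 0, 14) mm.
- left_edge (a point): Middle of the left wall's free edge, on its outer face, 80 mm from the hinge line. A steel stud with a 14 mm head stands on the wall's front end, 50 mm from the hinge, and reaches to case x = 85 mm.
- right_edge (a point): Middle of the right wall's free edge, on its outer face, 80 mm from the hinge line; same stud on its front end.
- glass_a_mid (a point): Empty tasting glass, 84 mm across, 70 mm high, to one side of the case; point at its centre, half-way up. Leave alone.
- glass_b_mid (a point): A second, equal tasting glass, to the other side; point at its centre, half-way up. Leave alone.
- canister_mid (a point): Metal sample canister, 84 mm across, 120 mm high, to the left; point at its centre, half-way up. Leave alone.
- spoon_grip (a point): Steel spoon 170 mm long lying to the right; point on its handle. Leave alone.

How it is judged:
On the way, in this order (a step that is already met when the one before it is completed fails the run):
1. both side walls upright while the front wall is still down (value of joint each of wall_left, wall_right above 1.5 rad and value of joint wall_front below 1.2 rad), for 0.2 s.
2. front wall upright too, with the lock bar still up (value of joint each of wall_left, wall_right, wall_front above 1.5 rad and value of joint lock_bar below 0.006 m), for 0.2 s.
At the end, for the whole second after the job is handed in: All three walls stand within about 4 degrees of upright (joints above 1.50 rad) and at rest, and the lock bar is down by at least 15.5 of its 18 mm (value of joint each of wall_left, wall_right, wall_front above 1.5 rad and value of joint lock_bar above 0.0155 m and velocity of joint wall_left between -0.05 and 0.05 rad/s and velocity of joint wall_right between -0.05 and 0.05 rad/s and velocity of joint wall_front between -0.05 and 0.05 rad/s); the robot touches nothing.
It fails at once if a glass, the canister or the spoon is shifted by more than 30 mm (distance of any of glass_a_mid, glass_b_mid, canister_mid, spoon_grip from where it was at the start of the episode above 0.03 m).
It also fails if it takes over 72 s, if anything falls off the work surface, if the arm or the gripper's body presses on something with over 40 N, if the wrist force passes 120 N, or if a joint passes its speed limit or range.

ROBOT

A 7-joint arm with a two-finger parallel gripper is mounted at the origin on the work surface. World frame = base frame: x ahead of the robot, y to its left, z up, the work surface at z = 0. Lengths are in m, angles in rad, forces in N, time in s.
With the tool pointing down it reaches from about 0.4 to 0.875 m from the base axis. Payload 4.4 kg.
Tool frame: the origin (TCP) lies at the very end of the fingers, on their centre line; the grasp point (between the pads) lies 19 mm behind it; z points along the fingers, y is the direction in which the jaws open and shut (so a half turn about z gives the same grasp; the last joint's range is limited). The gripper opens to 85 mm and grips with 20 to 120 N. Pads are 22 mm wide; open, the fingers measure 114 mm over their backs; the gripper's body (76 mm by 85 mm) begins 54 mm behind the grasp point. The pads swing forward as they close: fully open they stand 13 mm farther back than shut.
Start: joints at [1.216, 0.628, 0.038, 1.517, -0.027, 0.996, -0.02], TCP at [0.185, -0.623, 0.206] pointing down, gripper open.
Joint ranges: [-3.06, 3.06], [-0.37, 2.12], [-1.25, 1.32], [0.18, 2.47], [-1.1, 4.24], [0.23, 1.98], [-2.94, 2.94]. Speed limits (rad/s): [2.57, 2.57, 3.14, 3.14, 3.14, 3.14, 3.14].

INTERFACE

Orientations are given as [roll, pitch, yaw] about the fixed x, y, z axes, in that order (R = Rz(yaw) Ry(pitch) Rx(roll)).
In Python, from station import arm gives the robot as it stands. The module is installed in compiled form; this text tells all that it offers.
- The arm moves only by the tool servo_tool, never from a script. Its arguments are lists of equal length, an entry for each row: "xyz": the shift along the tool's x, y, z in cm, a list of three; "spin": the turn about the tool's z in rad. A call has 1 to 8 rows; each row is the pose to reach, as a shift and turn from the pose commanded when the call began, along the tool's axes at that moment; what a row does not reach only later rows make up. A row lasts 1/10 s, in which the tool goes at most 50 mm and 8.59 degrees, less where a joint would pass 70% of its speed; a pose out of reach is approached as far as the arm can. A call with a gripper value outside its range is refused whole. "gripper" is the closure in counts, from 0 (fully open) to 255 (shut), set as the call begins (left out, the last holds). The fingers move at their own pace and stop on an object; "force" is the grip in N (left out, the last holds). Time passes only in rows, so rows that repeat a pose let the fingers close. It gives the time, the measured TCP pose, the force and the opening at its end, in the units of the state.
- arm.sense(): the state, without advancing time (a new reading comes with each control period).
- arm.snapshot(name): name is "side" or "top" or "wrist"; returns a dict with "pixels" (420x560x3 uint8, red, green, blue), "mtx" (3x3 intrinsics, pixels), "T" (4x4, takes a point from camera to world coordinates). Camera axes: x right, y down, z forward; pixel columns grow to the right and rows downward; lengths in m; the calibration is good to about 2 mm. A picture is of the moment at which its call begins. There is no depth.
- arm.job_done(): hands the job in, once; it reports no verdict.
The state is a dict: "clock": time; "joints": joint angles; "qd": joint speeds; "tau": joint torques, N m; "tcp_pos": TCP position; "eef_rot": TCP orientation; "ft_force": force on the tool from outside, world axes, zero at the start; "ft_torque": the same for the moment, N m; "grip_width": opening from 0.0 (shut) to 1.0 (fully open).
Only numpy, scipy, OpenCV 4.12 (cv2) and the standard library are available. Lean on these libraries where they do the work, as an engineer would, in place of code of your own. Each camera call takes 0.05 s, during which the arm holds its last target.

## Working session

There is one attempt and no reset: what is moved stays moved. The work goes in short steps, Python scripts to look and compute and a tool call to move; the robot and the scene stay as the last step left them, time stands still between calls to the robot, and variables do not carry over. Pictures are saved under pics/ and viewed, and the job is handed in when it is done.

Besides the shell and the picture viewer there is one more tool, called after "Request:" by a JSON object that holds its "api" and its "payload", one argument or row to a line. servo_tool: Moves the arm, as the interface text tells. Its arguments: {"type":"object","properties":{"xyz":{"type":"array"},"spin":{"type":"array"},"gripper":{"type":"number"},"force":{"type":"number"}},"required":["xyz","spin"]}

```bash
mkdir -p pics; ls; python3 - <<'E'
from station import arm
import cv2,numpy as np
print(arm.sense())
for n in ["side","top","wrist"]:
    s=arm.snapshot(n); cv2.imwrite(f"pics/{n}0.png",s["pixels"][:,:,::-1]); np.savez(f"{n}0.npz",**s)
    print(n,s["mtx"].round(1).tolist(),s["T"].round(3).tolist())
E
```

```text
pics
{'clock': 0.0, 'joints': array([ 1.2161951 ,  0.62935251,  0.03842449,  1.51839114, -0.02696785,
        0.99629129, -0.01994031]), 'qd': array([ 0.00012854, -0.00078875, -0.00018155,  0.00044129, -0.00028708,
        0.00015514, -0.00052739]), 'tau': array([-4.18785803e-04, -5.63397503e+01,  1.22619420e+00, -1.93448460e+01,
        1.10055532e-02,  1.04837763e-02, -1.23198923e-06]), 'tcp_pos': array([ 0.18495368, -0.62241552,  0.20477729]), 'eef_rot': array([-3.13966842e+00,  4.28060469e-05,  2.88892053e-01]), 'ft_force': array([0.14935946, 0.1648407 , 0.14903991]), 'ft_torque': array([-0.02258831,  0.00827997, -0.03574662]), 'grip_width': 1.000718852702765}
side [[499.4, 0.0, 291.2], [0.0, 499.4, 210.8], [0.0, 0.0, 1.0]] [[-0.883, -0.255, 0.395, 0.061], [-0.47, 0.467, -0.749, 1.023], [0.007, -0.847, -0.532, 0.785], [0.0, 0.0, 0.0, 1.0]]
top [[380.7, 0.0, 276.2], [0.0, 380.7, 208.4], [0.0, 0.0, 1.0]] [[0.001, -0.993, 0.122, 0.482], [-1.0, -0.001, -0.002, 0.019], [0.002, -0.122, -0.993, 1.037], [0.0, 0.0, 0.0, 1.0]]
wrist [[298.7, 0.0, 285.4], [0.0, 298.7, 209.4], [0.0, 0.0, 1.0]] [[0.285, -0.922, -0.263, 0.253], [-0.958, -0.275, -0.077, -0.602], [-0.001, 0.274, -0.962, 0.372], [0.0, 0.0, 0.0, 1.0]]
```

View pics/side0.png

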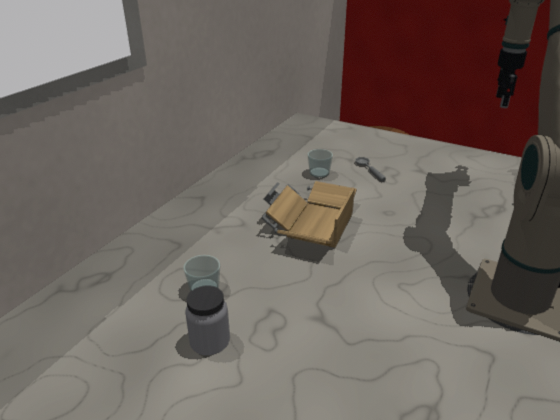

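View pics/top0.png

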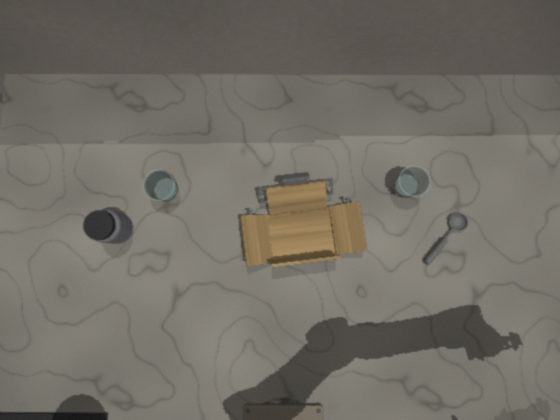

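```bash
python3 - <<'E'
import cv2
t=cv2.imread("pics/top0.png"); c=t[160:285,225:385]; cv2.imwrite("pics/top0z.png",cv2.resize(c,None,fx=5,fy=4.8 and 5,interpolation=cv2.INTER_CUBIC)[:600])
t=cv2.imread("pics/side0.png"); c=t[170:265,250:370]; cv2.imwrite("pics/side0z.png",cv2.resize(c,None,fx=6,fy=6,interpolation=cv2.INTER_CUBIC))
E
```

```text
(no output)
```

View pics/top0z.png

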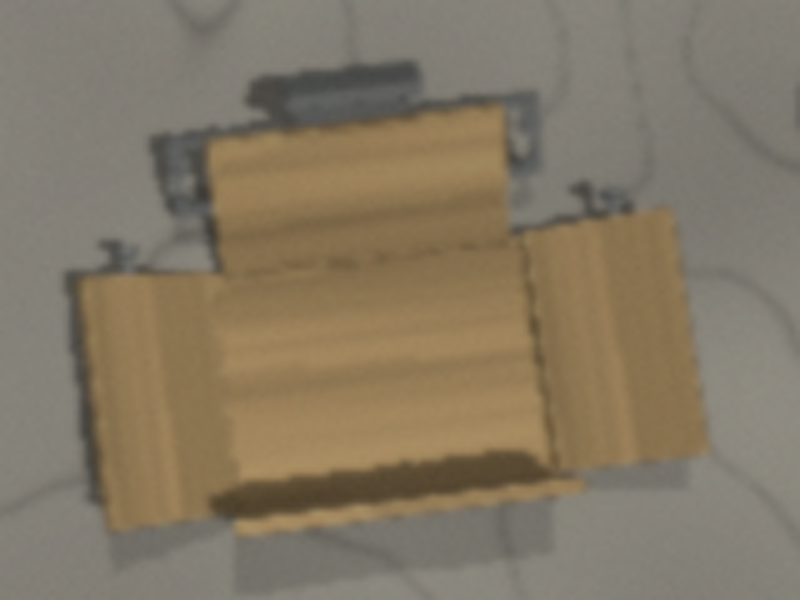

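View pics/side0z.png

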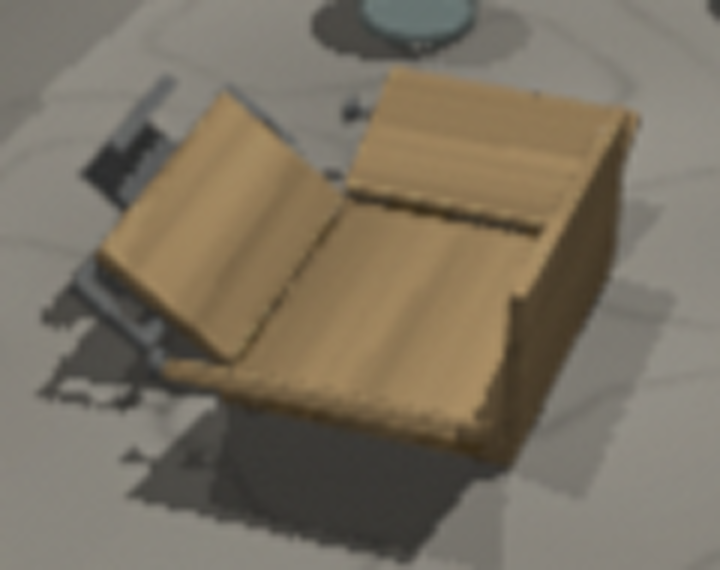

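View pics/wrist0.png

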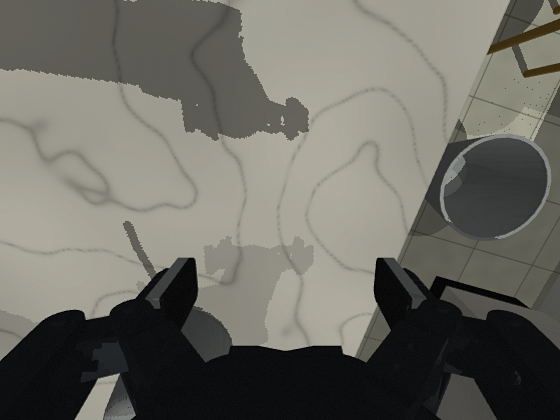

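```bash
cat > h.py <<'E'
import numpy as np
from scipy.optimize import least_squares
def load(n): return dict(np.load(n+".npz"))
def proj(s,P):
    T=np.linalg.inv(s["T"]); p=(T[:3,:3]@np.asarray(P).T).T+T[:3,3]
    q=(s["mtx"]@p.T).T; return q[:,:2]/q[:,2:]
def ray(s,uv,z):
    d=s["T"][:3,:3]@np.linalg.solve(s["mtx"],[uv[0],uv[1],1]); o=s["T"][:3,3]
    return o+d*(z-o[2])/d[2]
def c2w(p,P):
    c,s=np.cos(p[2]),np.sin(p[2]); P=np.asarray(P,float)
    return np.c_[p[0]+c*P[:,0]-s*P[:,1],p[1]+s*P[:,0]+c*P[:,1],P[:,2]]
E
python3 - <<'E'
from h import *
t=load("top0"); s=load("side0")
def cs(p):
    L,R,F=p[3:]
    def e(th,h): return .08*np.cos(th)-h*np.sin(th), .014+.08*np.sin(th)+h*np.cos(th)
    l,lz=e(L,.008); r,rz=e(R,.008); f,fz=e(F,.008); lo,loz=e(L,0)
    W=[[.065,.088+l,lz],[-.065,.088+l,lz],[.065,-.088-r,rz],[-.065,-.088-r,rz],[.07+f,.078,fz],[.07+f,-.078,fz],[-.07,.087,.094],[-.07,-.087,.094]]
    return c2w(p,W)
zt=np.array([[82,280],[110,530],[672,210],[707,455],[208,140],[503,105],[237,535],[585,487]])/5+[225,160]-.4
iS=[0,2,4,5]; zs=np.array([[165,368],[395,68],[100,253],[225,92]])/6+[250,170]-.4
def f(p):
    W=cs(p); return np.r_[(proj(t,W)-zt).ravel(),(proj(s,W[iS])-zs).ravel()]
r=least_squares(f,[.45,0,0,.5,.5,.6],loss='soft_l1'); print(r.x.round(4)); print(f(r.x).reshape(-1,2).round(1).tolist())
p=r.x
for n,P in dict(lh=[0,.088,.014],rh=[0,-.088,.014],fh=[.07,0,.014],ledge=[0,.088+.08*np.cos(p[3]),.014+.08*np.sin(p[3])],redge=[0,-.088-.08*np.cos(p[4]),.014+.08*np.sin(p[4])],fedge=[.07+.08*np.cos(p[5]),0,.014+.08*np.sin(p[5])]).items(): print(n,c2w(p,[P])[0].round(3))
for n,uv,z in [("ga",(161,186),.035),("gb",(412,182),.035),("can",(101,225),.12),("spoon",(435,250),.01),("wallline",(300,75),0),("shade",(300,140),0)]: print(n,ray(t,uv,z).round(3))
E
```

```text
[ 0.5362 -0.0498  0.1261  0.5753  0.3793  0.6425]
[[-0.5, 0.3], [-0.2, 1.1], [-0.2, 0.1], [0.5, 0.7], [-0.6, 0.0], [0.3, -0.4], [-0.4, -0.8], [0.3, -0.2], [0.5, -0.3], [0.4, -0.2], [-0.6, -1.5], [-0.5, -0.8]]
lh [0.525 0.037 0.014]
rh [ 0.547 -0.137  0.014]
fh [ 0.606 -0.041  0.014]
ledge [0.517 0.104 0.058]
redge [ 0.557 -0.211  0.044]
fedge [ 0.669 -0.033  0.062]
ga [0.665 0.324 0.035]
gb [ 0.676 -0.347  0.035]
can [0.554 0.439 0.12 ]
spoon [ 0.496 -0.41   0.01 ]
wallline [ 0.994 -0.052  0.   ]
shade [ 0.802 -0.05   0.   ]
```

```bash
cat >> h.py <<'E'
CASE=[.5362,-.0498,.1261]
def shift(arm,targets,yaw=None):
    """targets: case coords m -> tool-axes shift in cm"""
    st=arm.sense(); from scipy.spatial.transform import Rotation as Ro
    R=Ro.from_euler("xyz",st["eef_rot"]).as_matrix(); W=c2w(CASE,targets)
    for t,w in zip(targets,W): print(t,"->",(100*R.T@(w-st["tcp_pos"])).round(2).tolist())
    if yaw is not None: print("spin",-round((CASE[2]+yaw-st["eef_rot"][2]+np.pi)%(2*np.pi)-np.pi,3))
def case(arm):
    st=arm.sense(); w=st["tcp_pos"]-[CASE[0],CASE[1],0]; c,s=np.cos(CASE[2]),np.sin(CASE[2])
    print("t",round(st["clock"],2),"case tcp mm",(1000*np.array([c*w[0]+s*w[1],-s*w[0]+c*w[1],w[2]])).round(1),"yaw rel",(st["eef_rot"][2]-CASE[2]).round(3),"F",st["ft_force"].round(1),"q",st["joints"].round(2),"w",round(st["grip_width"],2))
E
python3 - <<'E'
from h import *; from station import arm
shift(arm,[[0,-.19,.2],[0,-.19,.012]],np.pi/2); case(arm)
E
```

```text
[0, -0.19, 0.2] -> [46.9, -26.15, 0.54]
[0, -0.19, 0.012] -> [46.9, -26.13, 19.34]
spin -1.408
t 0.15 case tcp mm [-420.4 -524.1  205. ] yaw rel 0.163 F [ 0.2 -0.4 -0.2] q [ 1.22  0.63  0.04  1.52 -0.03  1.   -0.02] w 1.0
```

Request:
{"api": "servo_tool", "payload": {
  "xyz": [
    [4,-2,0],
    [8,-4.5,0],
    [12,-6.7,0],
    [16,-9,0],
    [20,-11.2,0],
    [24,-13.4,0],
    [28,-15.6,0],
    [32,-17.8,0]
  ],
  "spin": [-0.12,-0.24,-0.36,-0.48,-0.6,-0.72,-0.84,-0.96],
  "gripper": 255
}}

```text
clock: 0.95
tcp_pos: [0.4421, -0.3599, 0.2057]
eef_rot: [-3.141, 0.0, 1.254]
ft_force: [1.1, 0.0, 0.2]
grip_width: 0.002
```

```bash
python3 - <<'E'
from h import *; from station import arm
shift(arm,[[0,-.19,.2],[0,-.19,.012]],np.pi/2); case(arm)
E
```

```text
[0, -0.19, 0.2] -> [15.23, 7.42, 0.57]
[0, -0.19, 0.012] -> [15.23, 7.42, 19.37]
spin -0.443
t 0.95 case tcp mm [-132.3 -295.8  205.7] yaw rel 1.127 F [1.1 0.  0.2] q [ 0.79  0.52 -0.24  1.74  0.15  0.9   0.17] w 0.0
```

Request:
{"api": "servo_tool", "payload": {
  "xyz": [
    [4,2,0],
    [8,4,0],
    [12,6,0],
    [15.0,7.2,0],
    [15.0,7.2,0],
    [15.0,7.2,0]
  ],
  "spin": [-0.12,-0.24,-0.36,-0.44,-0.44,-0.44]
}}

```text
clock: 1.55
tcp_pos: [0.557, -0.2411, 0.2053]
eef_rot: [-3.141, -0.0, 1.69]
ft_force: [-0.4, -0.3, -0.1]
grip_width: 0.001
```

```bash
python3 - <<'E'
from h import *; from station import arm
import cv2
shift(arm,[[0,-.19,.2],[0,-.19,.012]],np.pi/2); case(arm)
s=arm.snapshot("wrist"); cv2.imwrite("pics/w1.png",s["pixels"][:,:,::-1]); np.savez("w1.npz",**s)
E
```

```text
[0, -0.19, 0.2] -> [0.25, 0.35, 0.53]
[0, -0.19, 0.012] -> [0.24, 0.36, 19.33]
spin -0.007
t 1.55 case tcp mm [  -3.5 -192.4  205.3] yaw rel 1.564 F [-0.4 -0.3 -0.1] q [ 0.58  0.59 -0.36  1.64  0.24  0.96  0.27] w 0.0
```

View pics/w1.png

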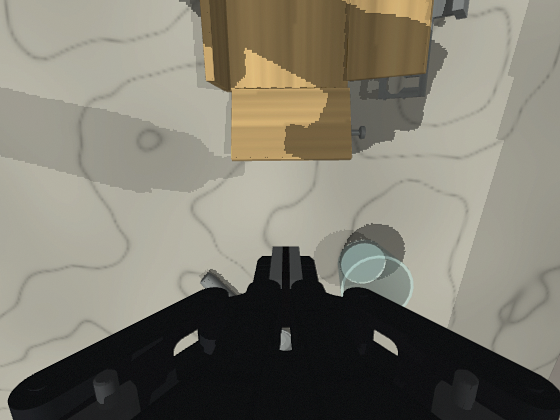

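```bash
python3 - <<'E'
from h import *
s=load("w1"); R=.3793
W=c2w(CASE,[[x,-.088-.08*np.cos(R)+.008*np.sin(R),.014+.08*np.sin(R)+.008*np.cos(R)] for x in(-.065,.065)])
print(proj(s,W).round(1))
E
```

```text
[[226.8 160.4]
 [348.5 159.7]]
```

Request:
{"api": "servo_tool", "payload": {
  "xyz": [
    [0.2,0.3,4],
    [0.2,0.3,8],
    [0.2,0.3,12],
    [0.2,0.3,15],
    [0.2,0.3,17.5],
    [0.2,0.3,19],
    [0.2,0.3,19]
  ],
  "spin": [0,0,0,0,0,0,0]
}}

```text
clock: 2.3
tcp_pos: [0.5574, -0.2403, 0.0138]
eef_rot: [-3.138, -0.001, 1.687]
ft_force: [0.2, 0.2, 0.1]
grip_width: 0.004
```

```bash
python3 - <<'E'
from h import *; from station import arm
shift(arm,[[0,-.172,.012]],np.pi/2); case(arm)
R=.379
tr=[[0,-.088-.011-.08*np.cos(a)+.006,.012+.08*(np.sin(a)-np.sin(R))+.012*(a-R)] for a in np.linspace(R,np.pi/2,9)]
shift(arm,tr)
E
```

```text
[0, -0.172, 0.012] -> [1.97, 0.27, 0.19]
spin -0.01
t 2.3 case tcp mm [  -2.9 -191.7   13.8] yaw rel 1.561 F [0.2 0.2 0.1] q [ 0.52  0.84 -0.26  1.77  0.35  0.59  0.16] w 0.0
[0, np.float64(-0.1673228073321459), np.float64(0.012)] -> [2.44, 0.27, 0.19]
[0, np.float64(-0.16210633896965712), np.float64(0.02449114292863352)] -> [2.96, 0.26, -1.06]
[0, np.float64(-0.1553589994447238), np.float64(0.03608948265685623)] -> [3.64, 0.24, -2.22]
[0, np.float64(-0.147230258511582), np.float64(0.04657768986142809)] -> [4.45, 0.23, -3.27]
[0, np.float64(-0.13790018727900488), np.float64(0.05576302731720431)] -> [5.39, 0.22, -4.19]
[0, np.float64(-0.12757546920333623), np.float64(0.06348161948896021)] -> [6.42, 0.21, -4.96]
[0, np.float64(-0.11648482155419361), np.float64(0.06960208276755821)] -> [7.53, 0.19, -5.57]
[0, np.float64(-0.10487392877835926), np.float64(0.07402843593201917)] -> [8.69, 0.18, -6.01]
[0, np.float64(-0.09299999999999999), np.float64(0.07670222636378161)] -> [9.88, 0.17, -6.28]
```

Request:
{"api": "servo_tool", "payload": {
  "xyz": [
    [1.2,0.2,0.1],
    [2.0,0.2,0],
    [2.5,0.2,-0.4],
    [2.75,0.2,-0.8],
    [3.0,0.2,-1.2],
    [3.3,0.2,-1.8],
    [3.65,0.2,-2.3],
    [3.65,0.2,-2.3]
  ],
  "spin": [0,0,0,0,0,0,0,0]
}}

```text
clock: 3.1
tcp_pos: [0.5586, -0.2036, 0.0409]
eef_rot: [3.139, 0.003, 1.689]
ft_force: [0.5, -5.2, 6.5]
grip_width: -0.004
```

```bash
python3 - <<'E'
from h import *; from station import arm
import cv2
case(arm)
for n in("side","top"):
    s=arm.snapshot(n); cv2.imwrite(f"pics/{n}2.png",cv2.resize(s["pixels"][150:290,220:400,::-1],None,fx=4,fy=4)); 
E
```

```text
t 3.1 case tcp mm [   2.9 -155.4   40.9] yaw rel 1.563 F [ 0.5 -5.2  6.5] q [ 0.47  0.78 -0.26  1.8   0.33  0.6   0.12] w -0.0
```

View pics/side2.png

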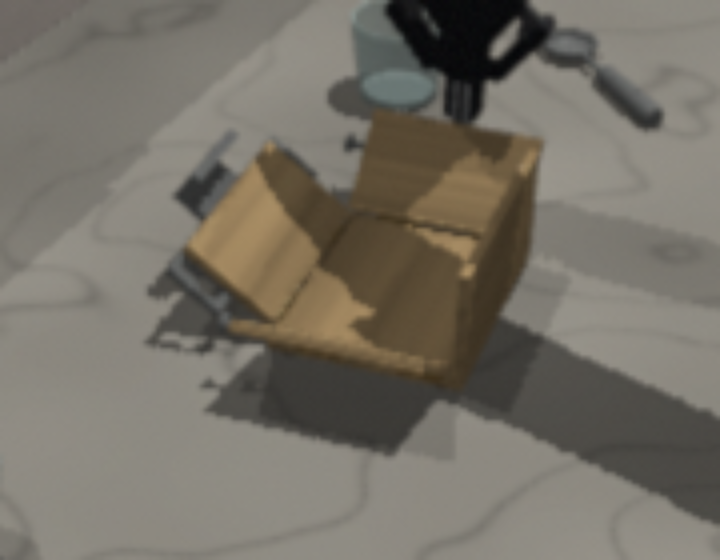

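Request:
{"api": "servo_tool", "payload": {
  "xyz": [
    [0.1,0.1,-0.7],
    [0.8,0.1,-1.4],
    [1.6,0.1,-2.0],
    [2.5,0.1,-2.6],
    [3.4,0.1,-3.0],
    [4.3,0.1,-3.4],
    [5.0,0.1,-3.5],
    [5.0,0.1,-3.5]
  ],
  "spin": [0,0,0,0,0,0,0,0]
}}

```text
clock: 4.0
tcp_pos: [0.5525, -0.1515, 0.0739]
eef_rot: [3.141, -0.001, 1.691]
ft_force: [0.9, -0.1, 0.2]
grip_width: 0.001
```

```bash
python3 - <<'E'
from h import *; from station import arm
import cv2
case(arm)
for n in("side","top"):
    s=arm.snapshot(n); cv2.imwrite(f"pics/{n}3.png",cv2.resize(s["pixels"][150:290,220:400,::-1],None,fx=4,fy=4)); 
E
```

```text
t 4.0 case tcp mm [   3.4 -102.9   73.9] yaw rel 1.565 F [ 0.9 -0.1  0.2] q [ 0.4   0.71 -0.28  1.85  0.31  0.63  0.05] w 0.0
```

View pics/side3.png

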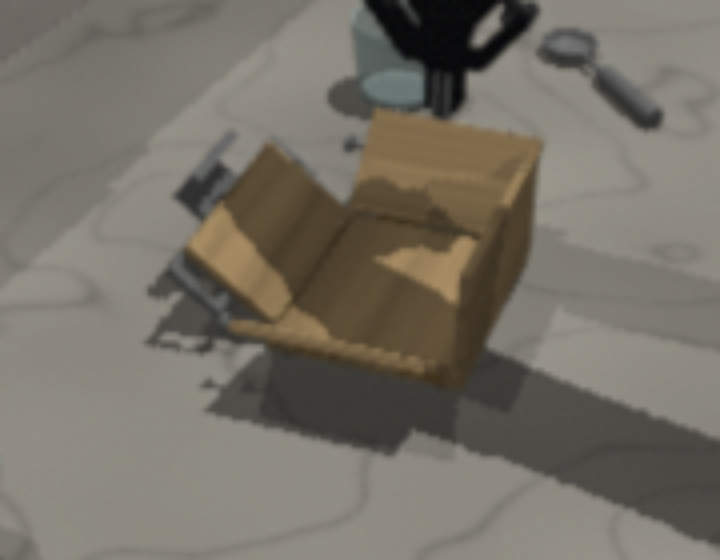

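View pics/top3.png

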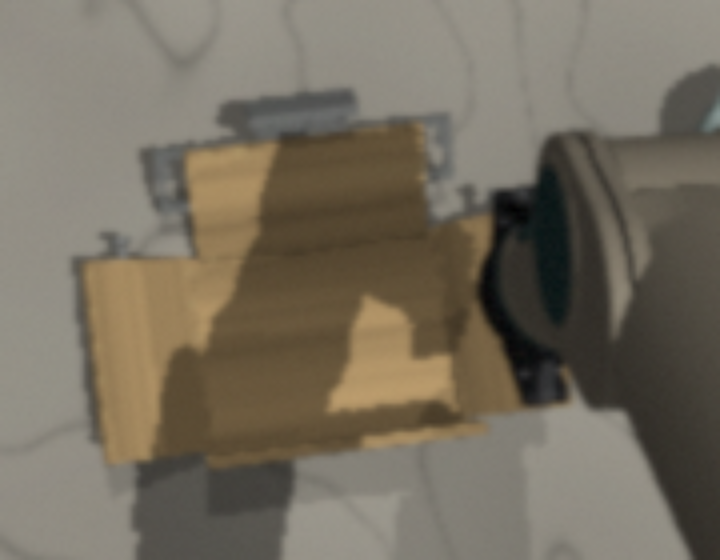

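View pics/top2.png

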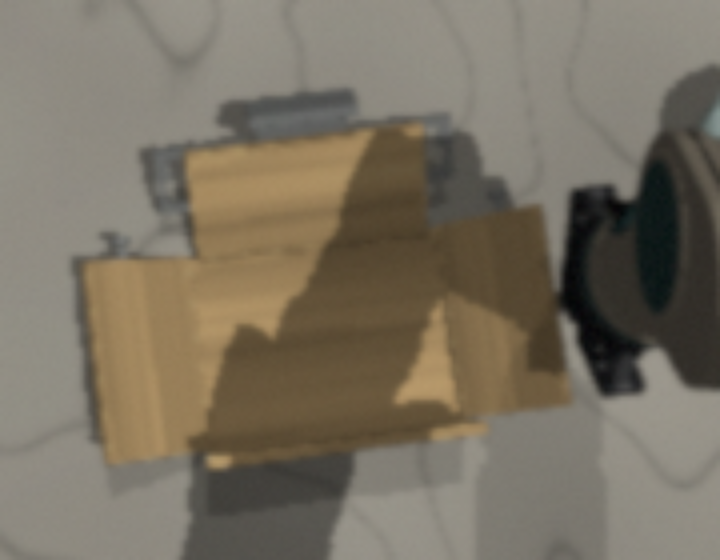

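Request:
{"api": "servo_tool", "payload": {
  "xyz": [
    [0,0,-3],
    [-3,0,-5],
    [-7,0,-5],
    [-9,0,-5],
    [-9,0,-5],
    [-9,0,-5]
  ],
  "spin": [0,0,0,0,0,0]
}}

```text
clock: 4.7
tcp_pos: [0.5626, -0.2428, 0.1232]
eef_rot: [-3.141, -0.001, 1.687]
ft_force: [0.8, 0.6, -0.3]
grip_width: 0.001
```

```bash
python3 - <<'E'
from h import *; from station import arm
import cv2
case(arm)
for n in("wrist","top"):
    s=arm.snapshot(n); cv2.imwrite(f"pics/{n}4.png",s["pixels"][:,:,::-1]); np.savez(n+"4.npz",**s)
E
```

```text
t 4.7 case tcp mm [   1.9 -194.8  123.2] yaw rel 1.561 F [ 0.8  0.6 -0.3] q [ 0.56  0.69 -0.32  1.7   0.28  0.8   0.23] w 0.0
```

View pics/wrist4.png

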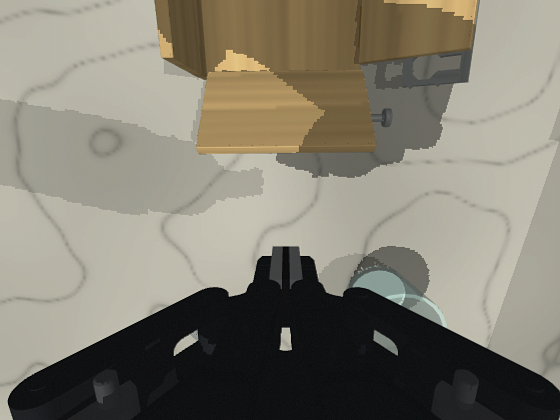

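```bash
python3 - <<'E'
from h import *
s=load("wrist4")
for R in np.arange(.38,1.0,.08):
    W=c2w(CASE,[[x,-.088-.08*np.cos(R)+h*np.sin(R),.014+.08*np.sin(R)+h*np.cos(R)] for x in(-.065,.065) for h in (0,.008)])
    print(R.round(2),proj(s,W).round(0).tolist())
E
```

```text
0.38 [[203.0, 172.0], [200.0, 170.0], [360.0, 170.0], [363.0, 168.0]]
0.46 [[201.0, 170.0], [198.0, 167.0], [362.0, 168.0], [365.0, 165.0]]
0.54 [[199.0, 167.0], [196.0, 163.0], [364.0, 165.0], [367.0, 161.0]]
0.62 [[196.0, 163.0], [193.0, 158.0], [366.0, 162.0], [369.0, 156.0]]
0.7 [[194.0, 159.0], [191.0, 153.0], [368.0, 157.0], [371.0, 151.0]]
0.78 [[191.0, 154.0], [188.0, 146.0], [370.0, 152.0], [373.0, 145.0]]
0.86 [[189.0, 147.0], [186.0, 139.0], [373.0, 146.0], [375.0, 137.0]]
0.94 [[186.0, 141.0], [183.0, 131.0], [375.0, 139.0], [377.0, 129.0]]
```

```bash
python3 - <<'E'
from h import *
s=load("side0");t=load("top0")
W=c2w(CASE,[[3e-3,-.155,.041],[3e-3,-.103,.074]]+[[x,-.088-.08*np.cos(R)+.008*np.sin(R),.014+.08*np.sin(R)+.008*np.cos(R)] for R in (.38,.5,.62,.78,1.2,1.57) for x in (.065,-.065)])
print(((proj(s,W)-[220,150])*4).round(0).tolist());print(((proj(t,W)-[220,150])*4).round(0).tolist())
E
python3 - <<'E'
import cv2
t=cv2.imread("pics/top4.png"); cv2.imwrite("pics/top4z.png",cv2.resize(t[150:290,220:400],None,fx=4,fy=4))
E
```

```text
[[459.0, 152.0], [441.0, 145.0], [383.0, 123.0], [549.0, 154.0], [382.0, 116.0], [548.0, 147.0], [379.0, 111.0], [547.0, 142.0], [376.0, 106.0], [545.0, 137.0], [364.0, 105.0], [536.0, 137.0], [351.0, 120.0], [525.0, 153.0]]
[[560.0, 302.0], [490.0, 309.0], [555.0, 207.0], [586.0, 405.0], [551.0, 206.0], [581.0, 406.0], [544.0, 205.0], [575.0, 407.0], [533.0, 205.0], [564.0, 409.0], [491.0, 207.0], [522.0, 415.0], [445.0, 213.0], [475.0, 421.0]]
```

View pics/top4z.png

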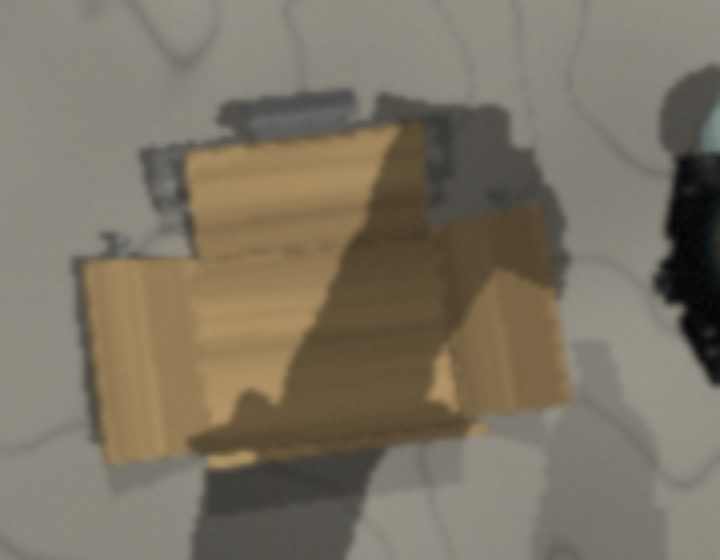

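```bash
python3 - <<'E'
from h import *; from station import arm
import cv2
w=load("wrist4"); P=np.array([[0.5626, -0.2428, 0.1232]]); print(proj(w,P),proj(w,P+[0,0,.02]))
s=arm.snapshot("side"); np.savez("side4.npz",**s); case(arm)
p=(proj(s,arm.sense()["tcp_pos"][None])); print(p)
im=s["pixels"][:,:,::-1].copy()
im=cv2.resize(im[100:240,260:440],None,fx=4,fy=4); q=((p[0]-[260,100])*4).astype(int); cv2.circle(im,tuple(map(int,q)),4,(0,0,255),1); cv2.imwrite("pics/side4.png",im)
E
```

```text
[[283.73240693 244.80753823]] [[283.49886636 259.22172384]]
t 4.85 case tcp mm [   2.7 -192.9  123.5] yaw rel 1.565 F [0.3 0.3 0.2] q [ 0.55  0.69 -0.32  1.7   0.28  0.8   0.23] w 0.0
[[339.91026507 158.19121951]]
```

View pics/side4.png

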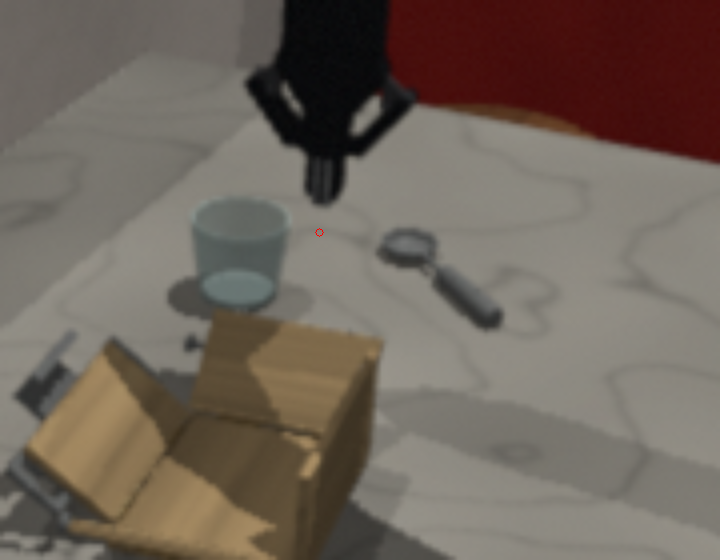

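```bash
python3 - <<'E'
from h import *; from station import arm
s=load("side4"); P=arm.sense()["tcp_pos"]
for dz in (0,.01,.015,.02,.025): print(dz,((proj(s,(P+[0,0,dz])[None])[0]-[260,100])*4).round(0), proj(load("wrist4"),[[0.5626,-0.2428+d,0.1232+dz] for d in (0,.005,.011)]).round(0).tolist())
E
```

```text
0 [320. 233.] [[284.0, 245.0], [285.0, 237.0], [286.0, 228.0]]
0.01 [320. 221.] [[284.0, 252.0], [285.0, 243.0], [286.0, 234.0]]
0.015 [321. 215.] [[284.0, 255.0], [285.0, 247.0], [286.0, 237.0]]
0.02 [321. 208.] [[283.0, 259.0], [285.0, 251.0], [286.0, 240.0]]
0.025 [322. 202.] [[283.0, 263.0], [285.0, 255.0], [286.0, 244.0]]
```

Request:
{"api": "servo_tool", "payload": {
  "xyz": [
    [0,0,4],
    [0,0,8],
    [0,0,10.5],
    [0,0,12.0],
    [0,0,12.0],
    [0,0,12.0]
  ],
  "spin": [0,0,0,0,0,0]
}}

```text
clock: 5.45
tcp_pos: [0.564, -0.2422, 0.0045]
eef_rot: [3.14, 0.0, 1.69]
ft_force: [-0.1, -0.2, 0.4]
grip_width: 0.001
```

```bash
python3 - <<'E'
from h import *; from station import arm
import cv2
s=arm.snapshot("side"); np.savez("side5.npz",**s); case(arm)
p=(proj(s,arm.sense()["tcp_pos"][None])); 
im=s["pixels"][:,:,::-1].copy()
im=cv2.resize(im[100:240,260:440],None,fx=4,fy=4); q=((p[0]-[260,100])*4).astype(int);print(q); cv2.circle(im,tuple(map(int,q)),4,(0,0,255),1); cv2.imwrite("pics/side5.png",im)
s=arm.snapshot("wrist"); cv2.imwrite("pics/wrist5.png",s["pixels"][:,:,::-1]);np.savez("wrist5.npz",**s)
E
```

```text
t 5.5 case tcp mm [   3.8 -194.8    5.1] yaw rel 1.563 F [-0.4  0.6  0.4] q [ 0.51  0.85 -0.25  1.76  0.35  0.57  0.17] w -0.0
[310 368]
```

View pics/side5.png

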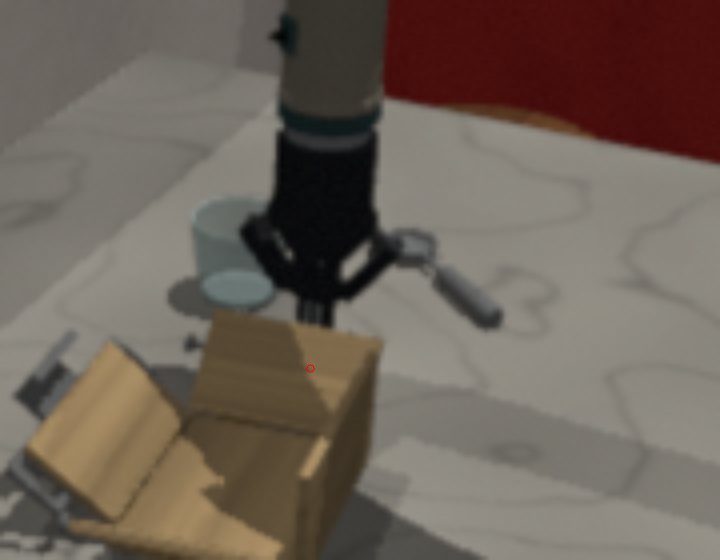

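View pics/wrist5.png

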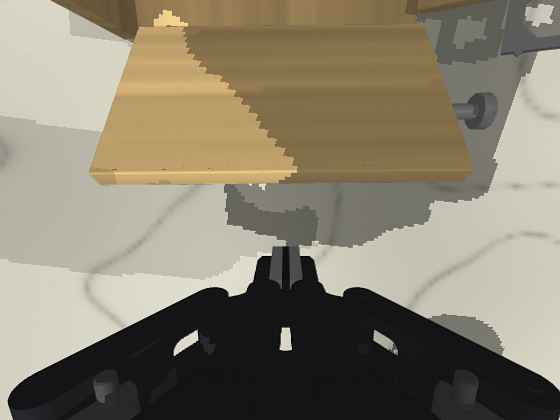

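Request:
{"api": "servo_tool", "payload": {
  "xyz": [
    [0,0,0.4],
    [0,0,0.7],
    [0,0,1.0],
    [0,0,1.0]
  ],
  "spin": [0,0,0,0]
}}

```text
clock: 5.95
tcp_pos: [0.5627, -0.2426, -0.0067]
eef_rot: [-3.141, -0.0, 1.689]
ft_force: [-0.3, -0.4, -0.3]
grip_width: -0.001
```

Request:
{"api": "servo_tool", "payload": {
  "xyz": [
    [0,0,0.3],
    [0,0,0.6],
    [0,0,0.6]
  ],
  "spin": [0,0,0]
}}

```text
clock: 6.25
tcp_pos: [0.5627, -0.2425, -0.0128]
eef_rot: [-3.141, -0.0, 1.689]
ft_force: [0.5, 0.8, -0.5]
grip_width: 0.001
```

Request:
{"api": "servo_tool", "payload": {
  "xyz": [
    [0,0,0.2],
    [0,0,0.4],
    [0,0,0.4]
  ],
  "spin": [0,0,0]
}}

```text
clock: 6.55
tcp_pos: [0.5629, -0.2425, -0.0166]
eef_rot: [-3.141, -0.0, 1.689]
ft_force: [0.4, -0.2, -0.4]
grip_width: -0.002
```

Request:
{"api": "servo_tool", "payload": {
  "xyz": [
    [1.5,-0.3,0],
    [2.8,-0.3,0],
    [3.4,-0.3,-0.5],
    [3.9,-0.3,-1.2],
    [4.5,-0.3,-1.9],
    [5.1,-0.3,-2.5],
    [5.7,-0.3,-3.0],
    [5.7,-0.3,-3.0]
  ],
  "spin": [0,0,0,0,0,0,0,0]
}}

```text
clock: 7.35
tcp_pos: [0.5541, -0.1853, 0.0148]
eef_rot: [3.14, -0.0, 1.69]
ft_force: [0.3, 0.1, -0.2]
grip_width: 0.001
```

```bash
cat >> h.py <<'E'
def pic(arm,name,fn,box=None,f=4):
    import cv2
    s=arm.snapshot(name); im=s["pixels"][:,:,::-1]
    if box: im=im[box[1]:box[3],box[0]:box[2]]
    else: f=1
    cv2.imwrite("pics/"+fn+".png",cv2.resize(im,None,fx=f,fy=f,interpolation=cv2.INTER_CUBIC)); np.savez(fn+".npz",**s)
E
python3 - <<'E'
from h import *; from station import arm
case(arm); pic(arm,"side","side6",(220,120,400,260))
E
```

```text
t 7.35 case tcp mm [   0.7 -136.7   14.8] yaw rel 1.564 F [ 0.3  0.1 -0.2] q [ 0.42  0.81 -0.23  1.84  0.34  0.53  0.08] w 0.0
```

View pics/side6.png

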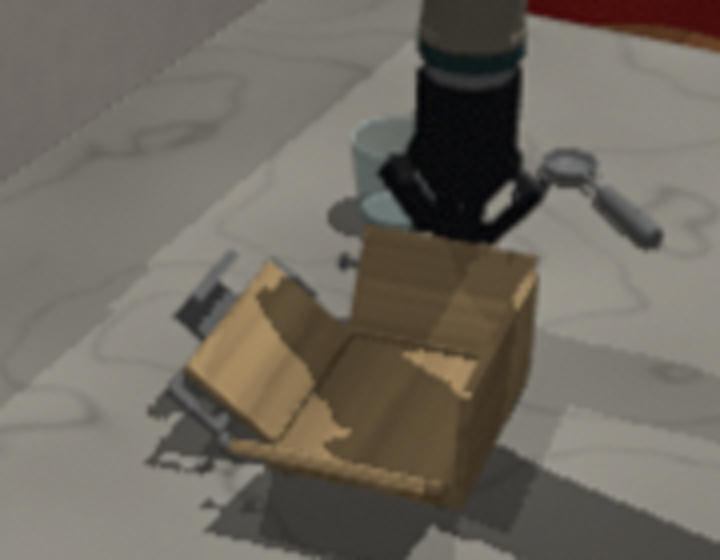

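Request:
{"api": "servo_tool", "payload": {
  "xyz": [
    [0.7,0,-0.7],
    [1.4,0,-1.2],
    [2.1,0,-1.7],
    [2.8,0,-2.1],
    [3.4,0,-2.4],
    [3.8,0,-2.5],
    [3.8,0,-2.5]
  ],
  "spin": [0,0,0,0,0,0,0]
}}

```text
clock: 8.1
tcp_pos: [0.549, -0.1475, 0.039]
eef_rot: [3.141, -0.001, 1.69]
ft_force: [0.5, 0.4, 0.5]
grip_width: 0.001
```

```bash

python3 - <<'E'
from h import *; from station import arm
case(arm); pic(arm,"side","side7",(220,120,400,260))
E
```

```text
t 8.1 case tcp mm [  0.5 -98.5  39. ] yaw rel 1.564 F [0.5 0.4 0.5] q [ 0.37  0.76 -0.24  1.88  0.32  0.55  0.04] w 0.0
```

View pics/side7.png

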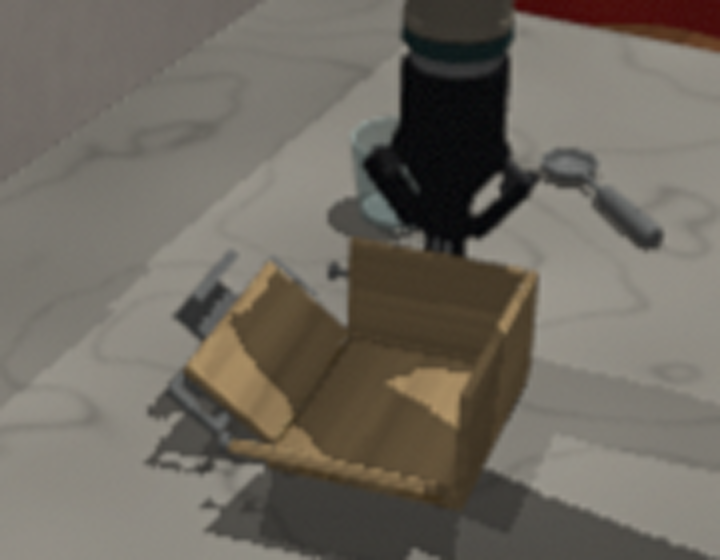

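Request:
{"api": "servo_tool", "payload": {
  "xyz": [
    [0.2,0,0],
    [0.4,0,0],
    [0.4,0,0]
  ],
  "spin": [0,0,0]
}}

```text
clock: 8.45
tcp_pos: [0.5487, -0.1469, 0.0387]
eef_rot: [3.141, 0.002, 1.687]
ft_force: [1.7, -4.5, -0.6]
grip_width: -0.002
```

Request:
{"api": "servo_tool", "payload": {
  "xyz": [
    [0.3,0,0],
    [0.3,0,0]
  ],
  "spin": [0,0]
}}

```text
clock: 8.65
tcp_pos: [0.5488, -0.1469, 0.0387]
eef_rot: [3.141, 0.006, 1.685]
ft_force: [1.3, -9.5, -1.9]
grip_width: 0.001
```

Request:
{"api": "servo_tool", "payload": {
  "xyz": [
    [-1.5,0,0],
    [-3.5,0,-2],
    [-3.5,0,-6],
    [-3.5,0,-10],
    [-3,0,-14],
    [1,0,-15],
    [6,0,-15],
    [11,0,-15]
  ],
  "spin": [0,0,0,0,0,0,0,0]
}}

```text
clock: 9.45
tcp_pos: [0.5351, -0.0314, 0.1894]
eef_rot: [3.14, -0.001, 1.687]
ft_force: [0.2, 0.2, -0.3]
grip_width: -0.002
```

```bash

python3 - <<'E'
from h import *; from station import arm
case(arm); shift(arm,[[0,.195,.19],[0,.195,-.017]],np.pi/2)
E
```

```text
t 9.45 case tcp mm [  1.3  18.4 189.4] yaw rel 1.561 F [ 0.2  0.2 -0.3] q [ 0.24  0.5  -0.34  1.85  0.22  0.83 -0.1 ] w -0.0
[0, 0.195, 0.19] -> [17.66, -0.31, -0.05]
[0, 0.195, -0.017] -> [17.65, -0.34, 20.65]
spin -0.01
```

Request:
{"api": "servo_tool", "payload": {
  "xyz": [
    [4.5,0,0],
    [9,0,0],
    [13,0,0],
    [16.5,-0.2,0],
    [17.5,-0.3,0],
    [17.5,-0.3,0],
    [17.5,-0.3,3],
    [17.5,-0.3,7]
  ],
  "spin": [0,0,0,0,0,0,0,0]
}}

```text
clock: 10.25
tcp_pos: [0.5141, 0.1392, 0.1195]
eef_rot: [3.137, 0.0, 1.686]
ft_force: [1.1, -1.0, -0.8]
grip_width: -0.001
```

```bash

python3 - <<'E'
from h import *; from station import arm
case(arm); shift(arm,[[0,.195,-.017]],np.pi/2); pic(arm,"wrist","wrist8")
E
```

```text
t 10.25 case tcp mm [  1.9 190.2 119.5] yaw rel 1.56 F [ 1.1 -1.  -0.8] q [-0.11  0.59 -0.3   1.93  0.28  0.65 -0.48] w -0.0
[0, 0.195, -0.017] -> [0.48, -0.26, 13.65]
spin -0.011
```

View pics/wrist8.png

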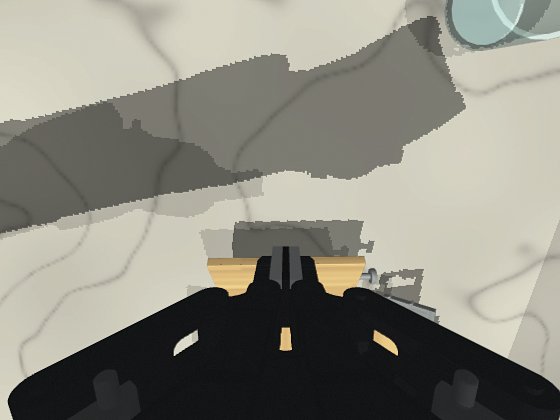

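Request:
{"api": "servo_tool", "payload": {
  "xyz": [
    [0.5,-0.2,4],
    [0.7,-0.2,8],
    [0.7,-0.2,11],
    [0.7,-0.2,11.9],
    [0.7,-0.2,11.9],
    [0.7,-0.2,11.9]
  ],
  "spin": [0,0,0,0,0,0]
}}

```text
clock: 10.9
tcp_pos: [0.51, 0.1473, 0.001]
eef_rot: [3.14, -0.0, 1.688]
ft_force: [0.5, -0.8, 0.3]
grip_width: -0.003
```

```bash

python3 - <<'E'
from h import *; from station import arm
case(arm); pic(arm,"side","side8",(200,120,380,260))
E
```

```text
t 10.9 case tcp mm [ -1.2 198.8   1. ] yaw rel 1.562 F [ 0.5 -0.8  0.3] q [-0.2   0.79 -0.2   1.99  0.37  0.39 -0.57] w -0.0
```

View pics/side8.png

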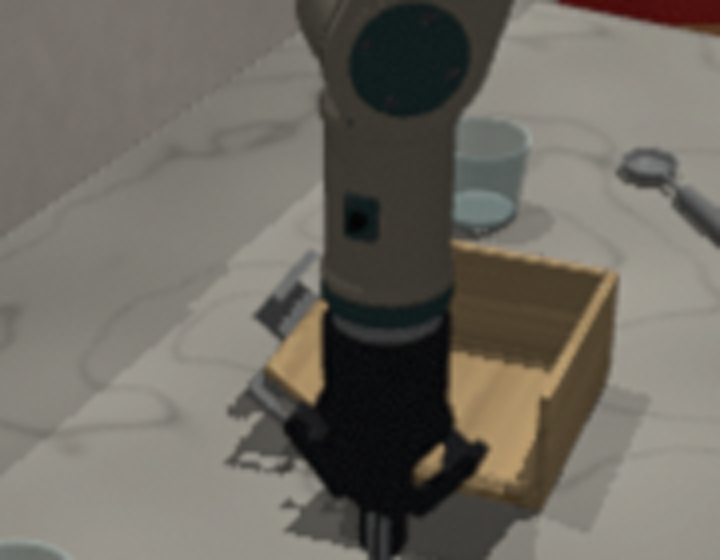

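Request:
{"api": "servo_tool", "payload": {
  "xyz": [
    [-2.0,0,0],
    [-3.3,0,0],
    [-3.8,0,-0.3],
    [-4.4,0,-1.0],
    [-5.1,0,-1.6],
    [-5.9,0,-2.1],
    [-6.6,0,-2.6],
    [-7.4,0,-3.0]
  ],
  "spin": [0,0,0,0,0,0,0,0]
}}

```text
clock: 11.75
tcp_pos: [0.5183, 0.0734, 0.0306]
eef_rot: [3.14, 0.0, 1.688]
ft_force: [1.5, 1.1, -0.7]
grip_width: 0.0
```

```bash

python3 - <<'E'
from h import *; from station import arm
case(arm); pic(arm,"side","side9",(200,120,380,260)); pic(arm,"top","top9",(220,150,400,290))
E
```

```text
t 11.75 case tcp mm [ -2.3 124.4  30.6] yaw rel 1.562 F [ 1.5  1.1 -0.7] q [-0.03  0.73 -0.25  2.    0.39  0.45 -0.45] w 0.0
```

View pics/side9.png

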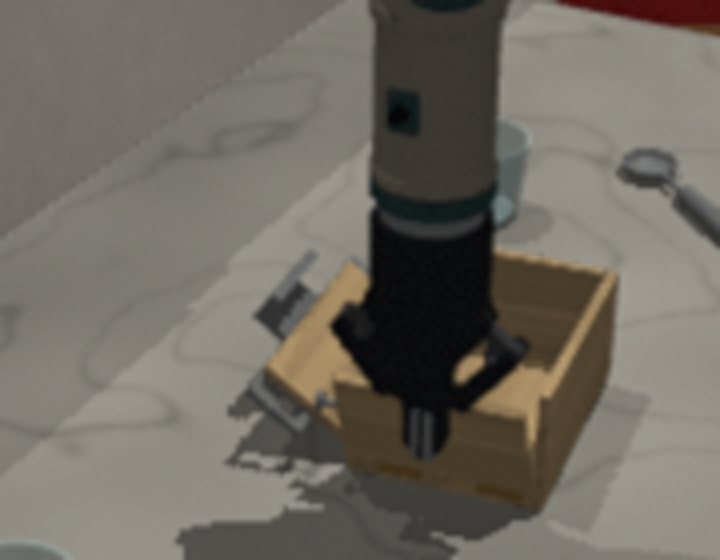

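View pics/top9.png

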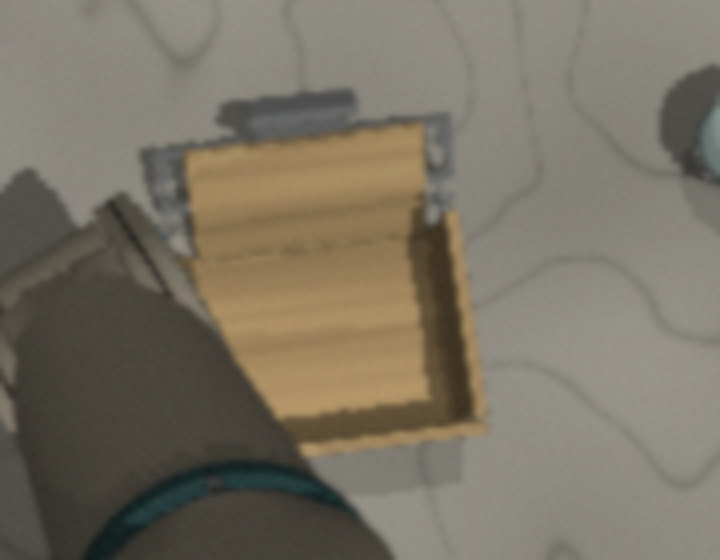

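Both walls are moving as intended: the right wall is upright (edge from (455,215) to (485,430) in the top zoom), and the left one is nearly upright. I'll finish it.

Request:
{"api": "servo_tool", "payload": {
  "xyz": [
    [-0.7,0,-0.3],
    [-1.4,0,-0.6],
    [-2.0,0,-0.8],
    [-2.5,0,-0.9],
    [-2.9,0,-0.9],
    [-3.1,0,-0.9],
    [-3.1,0,-0.9]
  ],
  "spin": [0,0,0,0,0,0,0]
}}

```text
clock: 12.55
tcp_pos: [0.5201, 0.049, 0.0387]
eef_rot: [3.141, -0.007, 1.693]
ft_force: [-3.2, 11.6, -0.3]
grip_width: -0.0
```

Request:
{"api": "servo_tool", "payload": {
  "xyz": [
    [1.5,0,0],
    [3.5,0,-2],
    [3.5,0,-6],
    [3.5,0,-10],
    [3.5,0,-14],
    [3.5,0,-16],
    [3.5,0,-16]
  ],
  "spin": [0,0,0,0,0,0,0]
}}

```text
clock: 13.25
tcp_pos: [0.5192, 0.0779, 0.2019]
eef_rot: [3.135, 0.001, 1.688]
ft_force: [0.4, -0.4, -0.3]
grip_width: 0.003
```

```bash

python3 - <<'E'
from h import *; from station import arm
case(arm); shift(arm,[[.205,0,.2],[.205,0,.035]],0); pic(arm,"side","side10",(200,120,380,260)); pic(arm,"top","top10",(220,150,400,290))
E
```

```text
t 13.25 case tcp mm [ -0.8 128.8 201.9] yaw rel 1.562 F [ 0.4 -0.4 -0.3] q [ 0.07  0.47 -0.39  1.87  0.24  0.84 -0.33] w 0.0
[0.205, 0, 0.2] -> [-12.69, 20.69, 0.32]
[0.205, 0, 0.035] -> [-12.68, 20.59, 16.82]
spin 1.562
```

View pics/side10.png

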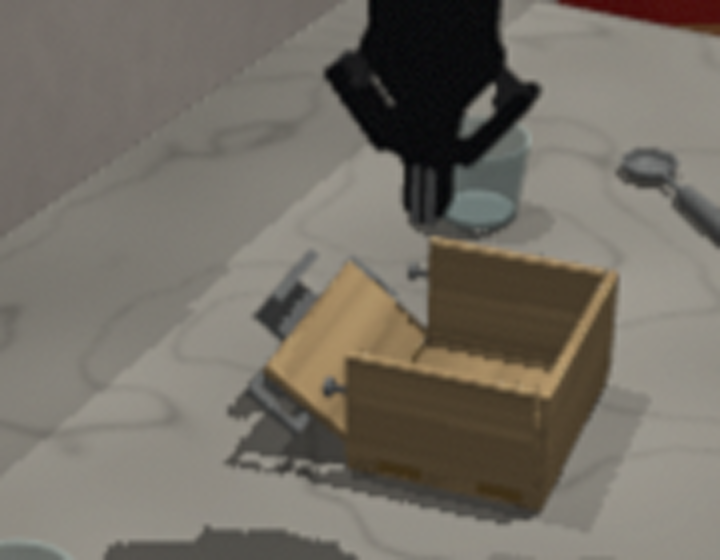

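View pics/top10.png

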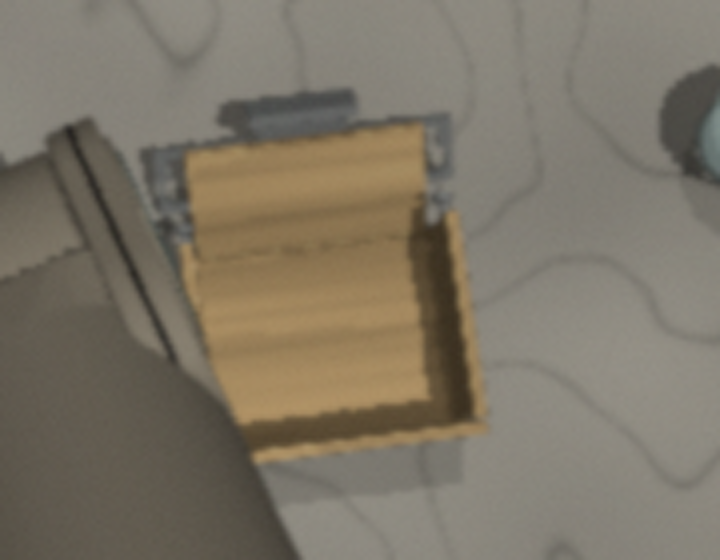

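Request:
{"api": "servo_tool", "payload": {
  "xyz": [
    [-1,2.5,0],
    [-3,5.5,0],
    [-5,8.5,0],
    [-7,11.5,0],
    [-8.5,14,0],
    [-10,16.5,0],
    [-11.5,19,0],
    [-12.6,20.6,0]
  ],
  "spin": [0.13,0.26,0.39,0.52,0.65,0.78,0.91,1.04]
}}

```text
clock: 14.15
tcp_pos: [0.7367, -0.0243, 0.1956]
eef_rot: [-3.141, 0.004, 0.643]
ft_force: [-0.1, 0.6, -0.5]
grip_width: 0.001
```

Request:
{"api": "servo_tool", "payload": {
  "xyz": [
    [0,0,0],
    [0,0,0],
    [0,0,0],
    [0,0,0],
    [0,0,0]
  ],
  "spin": [0.13,0.26,0.39,0.52,0.52]
}}

```text
clock: 14.65
tcp_pos: [0.7352, -0.023, 0.196]
eef_rot: [3.141, 0.004, 0.128]
ft_force: [-0.0, 0.0, 0.0]
grip_width: 0.002
```

```bash

python3 - <<'E'
from h import *; from station import arm
case(arm); shift(arm,[[.205,0,.2],[.205,0,.035]],0); pic(arm,"wrist","wrist11"); pic(arm,"side","side11",(200,120,380,260))
s=load("side11"); 
print("left/right corner pred zoom",((proj(s,c2w(CASE,[[.065,.088,.094],[.065,-.08,.094]]))-[200,120])*4).round(0).tolist())
F=.6425; t=np.array([np.cos(F),np.sin(F)]); n=np.array([-np.sin(F),np.cos(F)])
P=[]
for a,h in((.108,.0235),(.108,-.0035)):
  q=np.array([.07,.014])+a*t+h*n
  for y in(.035,-.035): P.append([q[0],y,q[1]])
print(np.round(P,3).tolist()); print("cap pred wrist",proj(load("wrist11"),c2w(CASE,P)).round(0).tolist(),"side",((proj(s,c2w(CASE,P))-[200,120])*4).round(0).tolist())
E
```

```text
t 14.65 case tcp mm [200.8   1.5 196. ] yaw rel 0.002 F [-0.  0.  0.] q [-0.03  0.78  0.06  1.24 -0.04  1.13 -1.42] w 0.0
[0.205, 0, 0.2] -> [0.42, 0.16, -0.4]
[0.205, 0, 0.035] -> [0.49, 0.14, 16.1]
spin 0.002
left/right corner pred zoom [[346.0, 354.0], [431.0, 240.0]]
[[0.142, 0.035, 0.098], [0.142, -0.035, 0.098], [0.159, 0.035, 0.076], [0.159, -0.035, 0.076]]
cap pred wrist [[251.0, 261.0], [323.0, 262.0], [253.0, 238.0], [321.0, 238.0]] side [[269.0, 290.0], [308.0, 245.0], [248.0, 313.0], [287.0, 267.0]]
```

View pics/wrist11.png

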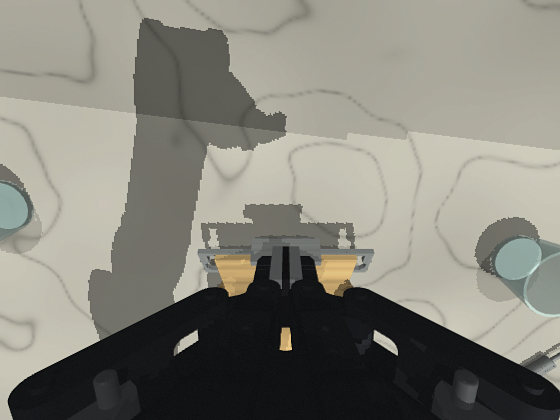

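View pics/side11.png

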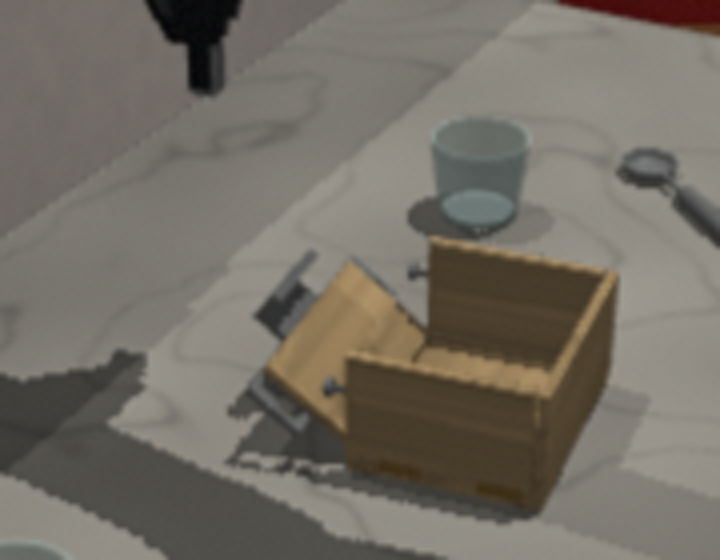

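Request:
{"api": "servo_tool", "payload": {
  "xyz": [
    [0.4,0.1,4],
    [0.4,0.1,8],
    [0.4,0.1,12],
    [0.4,0.1,14.5],
    [0.4,0.1,16],
    [0.4,0.1,16],
    [0.4,0.1,16]
  ],
  "spin": [0,0,0,0,0,0,0]
}}

```text
clock: 15.45
tcp_pos: [0.7414, -0.0234, 0.0396]
eef_rot: [3.141, -0.002, 0.129]
ft_force: [-0.6, 0.3, 0.7]
grip_width: 0.002
```

```bash

python3 - <<'E'
from h import *; from station import arm
case(arm);  pic(arm,"side","side12",(200,120,380,260))
E
```

```text
t 15.45 case tcp mm [206.9   0.4  39.6] yaw rel 0.003 F [-0.6  0.3  0.7] q [-0.03  0.94  0.04  1.34 -0.05  0.85 -1.41] w 0.0
```

View pics/side12.png

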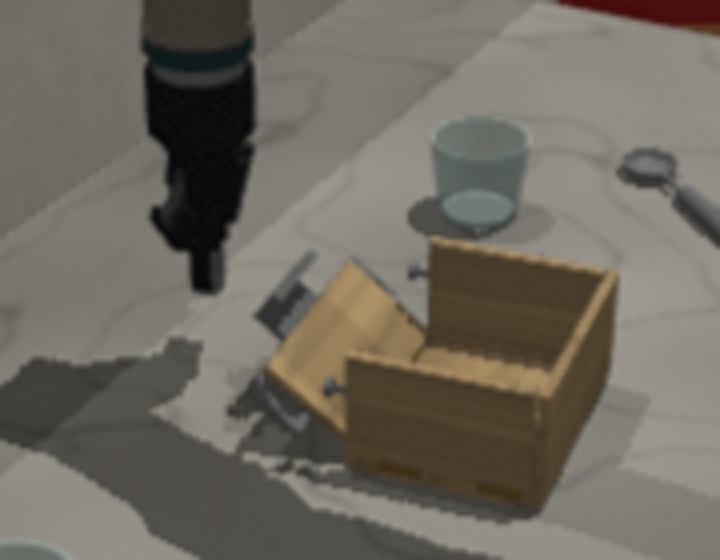

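```bash

python3 - <<'E'
from h import *
s=load("side12")
for z in (.04,.05,.06,.065,.07,.08,.1): print(z,((proj(s,c2w(CASE,[[.207,0,z],[.196,.012,z],[.164,0,z]]))-[200,120])*4).round(0).tolist())
E
```

```text
0.04 [[207.0, 320.0], [214.0, 331.0], [262.0, 331.0]]
0.05 [[207.0, 308.0], [214.0, 319.0], [262.0, 319.0]]
0.06 [[207.0, 296.0], [214.0, 307.0], [261.0, 307.0]]
0.065 [[206.0, 290.0], [213.0, 301.0], [261.0, 301.0]]
0.07 [[206.0, 284.0], [213.0, 295.0], [261.0, 295.0]]
0.08 [[206.0, 272.0], [213.0, 283.0], [261.0, 283.0]]
0.1 [[205.0, 248.0], [212.0, 258.0], [260.0, 258.0]]
```

Request:
{"api": "servo_tool", "payload": {
  "xyz": [
    [-0.5,0,1.5],
    [-2,0,1.6],
    [-3.5,0,1.6],
    [-4.0,0,1.3],
    [-4.5,0,0.7],
    [-5.0,0,0.2],
    [-5.5,0,-0.3],
    [-5.5,0,-0.3]
  ],
  "spin": [0,0,0,0,0,0,0,0]
}}

```text
clock: 16.3
tcp_pos: [0.6877, -0.0301, 0.0439]
eef_rot: [3.141, -0.004, 0.129]
ft_force: [3.4, 0.7, 2.0]
grip_width: 0.003
```

```bash

python3 - <<'E'
from h import *; from station import arm
case(arm);  pic(arm,"side","side13",(200,120,380,260))
E
```

```text
t 16.3 case tcp mm [152.8   0.4  43.9] yaw rel 0.003 F [3.4 0.7 2. ] q [-0.02  0.87  0.04  1.53 -0.04  0.75 -1.4 ] w 0.0
```

View pics/side13.png

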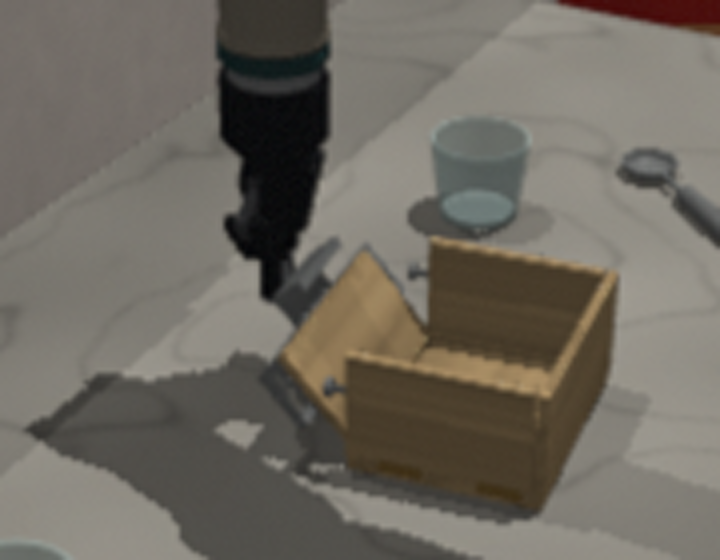

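Request:
{"api": "servo_tool", "payload": {
  "xyz": [
    [-0.6,0,-0.6],
    [-1.3,0,-1.1],
    [-2.0,0,-1.6],
    [-2.7,0,-2.0],
    [-3.4,0,-2.4],
    [-4.1,0,-2.7],
    [-4.6,0,-2.9],
    [-4.6,0,-2.9]
  ],
  "spin": [0,0,0,0,0,0,0,0]
}}

```text
clock: 17.15
tcp_pos: [0.6385, -0.0363, 0.0705]
eef_rot: [-3.141, 0.003, 0.128]
ft_force: [0.2, -0.3, -0.8]
grip_width: -0.002
```

```bash

python3 - <<'E'
from h import *; from station import arm
case(arm);  pic(arm,"side","side14",(200,120,380,260))
E
```

```text
t 17.15 case tcp mm [103.2   0.5  70.5] yaw rel 0.002 F [ 0.2 -0.3 -0.8] q [-0.01  0.78  0.04  1.66 -0.04  0.71 -1.39] w -0.0
```

View pics/side14.png

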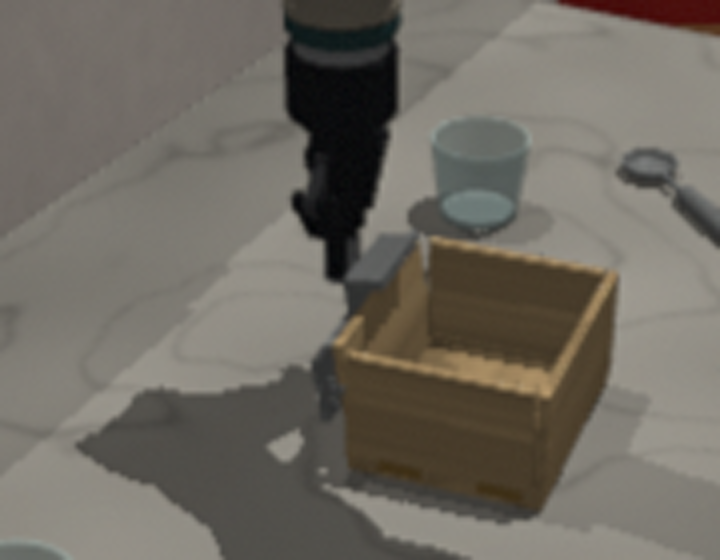

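Request:
{"api": "servo_tool", "payload": {
  "xyz": [
    [-0.4,0,0],
    [-0.8,0,0],
    [-1.2,0,0],
    [-1.5,0,0],
    [-1.5,0,0]
  ],
  "spin": [0,0,0,0,0]
}}

```text
clock: 17.7
tcp_pos: [0.6247, -0.0382, 0.0707]
eef_rot: [-3.141, 0.001, 0.129]
ft_force: [0.0, 0.2, 0.4]
grip_width: 0.001
```

```bash

python3 - <<'E'
from h import *; from station import arm
case(arm);  pic(arm,"side","side15",(200,120,380,260))
E
```

```text
t 17.7 case tcp mm [89.3  0.4 70.7] yaw rel 0.002 F [0.  0.2 0.4] q [-0.01  0.76  0.04  1.7  -0.04  0.68 -1.39] w 0.0
```

View pics/side15.png

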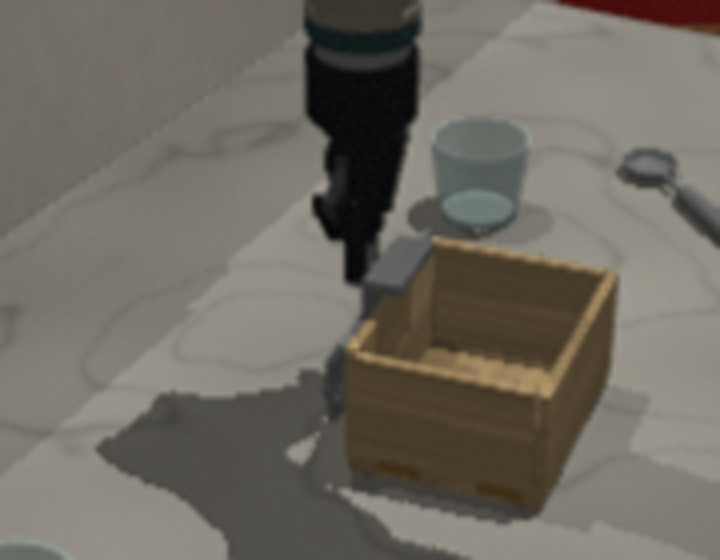

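Almost there; I'll push to the stop gently.

Request:
{"api": "servo_tool", "payload": {
  "xyz": [
    [-0.3,0,0],
    [-0.6,0,0],
    [-0.6,0,0]
  ],
  "spin": [0,0,0]
}}

```text
clock: 18.05
tcp_pos: [0.6207, -0.0387, 0.0709]
eef_rot: [3.141, -0.003, 0.129]
ft_force: [3.7, 0.4, -2.3]
grip_width: 0.001
```

Request:
{"api": "servo_tool", "payload": {
  "xyz": [
    [-0.3,0,0],
    [-0.5,0,0],
    [-0.5,0,0]
  ],
  "spin": [0,0,0]
}}

```text
clock: 18.35
tcp_pos: [0.6206, -0.0387, 0.0719]
eef_rot: [3.141, -0.012, 0.129]
ft_force: [12.4, 0.9, -5.3]
grip_width: 0.0
```

```bash

python3 - <<'E'
from h import *; from station import arm
case(arm);  pic(arm,"side","side16",(200,120,380,260)); pic(arm,"top","top16",(220,150,400,290))
s=load("side16");t=load("top16")
P=c2w(CASE,[[.0465,.035,.122],[.0465,-.035,.122],[.0735,.035,.122],[.0735,-.035,.122],[.062,.078,.094],[.062,-.078,.094]])
print(((proj(s,P)-[200,120])*4).round(0).tolist());print(((proj(t,P)-[220,150])*4).round(0).tolist())
E
```

```text
t 18.35 case tcp mm [85.2  0.4 71.9] yaw rel 0.003 F [12.4  0.9 -5.3] q [-0.    0.75  0.04  1.73 -0.04  0.66 -1.39] w 0.0
[[401.0, 285.0], [435.0, 238.0], [363.0, 278.0], [399.0, 231.0], [356.0, 348.0], [434.0, 242.0]]
[[267.0, 260.0], [382.0, 246.0], [262.0, 216.0], [376.0, 202.0], [194.0, 249.0], [442.0, 218.0]]
```

View pics/side16.png

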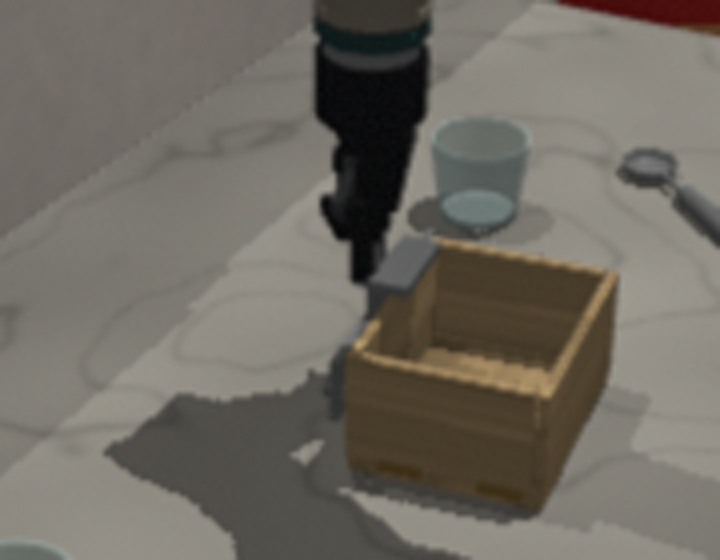

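View pics/top16.png

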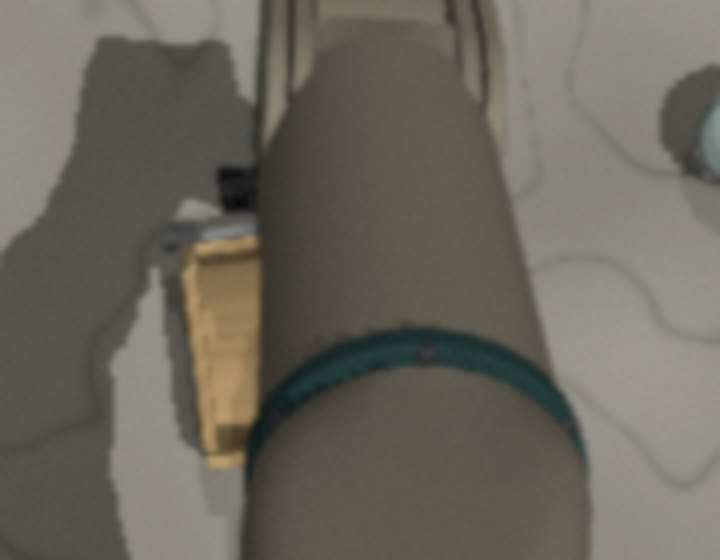

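Request:
{"api": "servo_tool", "payload": {
  "xyz": [
    [1.5,0,0],
    [3,0,0],
    [3.5,0,-3],
    [3.5,0,-6],
    [2,0,-8],
    [-0.5,0,-8],
    [-2.0,0,-8],
    [-2.0,0,-8]
  ],
  "spin": [0,0,0,0,0,0,0,0]
}}

```text
clock: 19.25
tcp_pos: [0.5912, -0.0428, 0.1506]
eef_rot: [-3.141, 0.005, 0.128]
ft_force: [1.0, -0.3, 0.6]
grip_width: -0.002
```

```bash

python3 - <<'E'
from h import *; from station import arm
case(arm); shift(arm,[[.06,0,.12]],0); pic(arm,"side","side17",(200,120,380,260)); pic(arm,"wrist","wrist17")
s=load("wrist17")
P=c2w(CASE,[[.0465,.035,.122],[.0465,-.035,.122],[.0735,.035,.122],[.0735,-.035,.122],[.062,.078,.094],[.062,-.078,.094]])
print(proj(s,P).round(0).tolist())
E
```

```text
t 19.25 case tcp mm [ 55.5   0.  150.6] yaw rel 0.002 F [ 1.  -0.3  0.6] q [-0.    0.61  0.04  1.74 -0.04  0.8  -1.39] w -0.0
[0.06, 0, 0.12] -> [0.47, 0.0, 3.06]
spin 0.002
[[236.0, 244.0], [336.0, 244.0], [235.0, 207.0], [338.0, 208.0], [186.0, 212.0], [386.0, 212.0]]
```

View pics/side17.png

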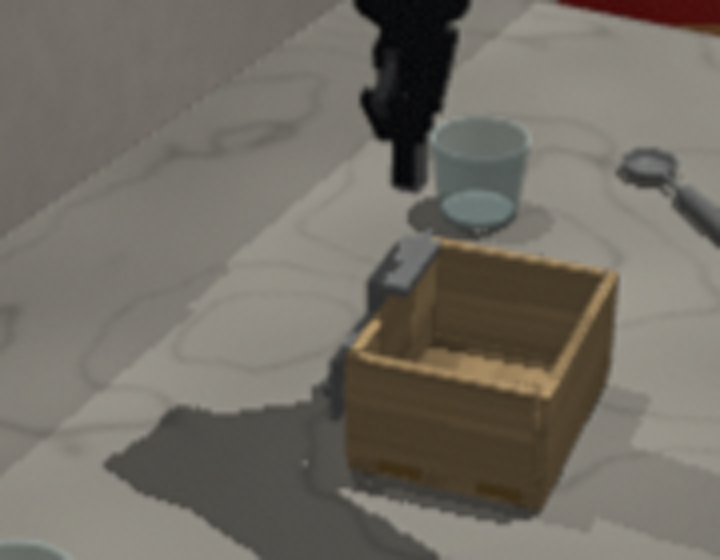

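View pics/wrist17.png

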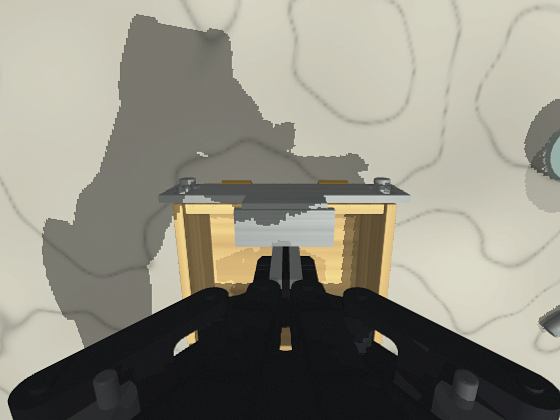

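Request:
{"api": "servo_tool", "payload": {
  "xyz": [
    [0.5,0,2],
    [0.5,0,4],
    [0.5,0,4.6],
    [0.5,0,4.6]
  ],
  "spin": [0,0,0,0]
}}

```text
clock: 19.75
tcp_pos: [0.5993, -0.0412, 0.1035]
eef_rot: [-3.141, 0.002, 0.129]
ft_force: [0.6, -0.7, 0.4]
grip_width: 0.003
```

Request:
{"api": "servo_tool", "payload": {
  "xyz": [
    [0,0,0.4],
    [0,0,0.8],
    [0,0,1.2],
    [0,0,1.6]
  ],
  "spin": [0,0,0,0]
}}

```text
clock: 20.15
tcp_pos: [0.6004, -0.0414, 0.0894]
eef_rot: [3.141, -0.002, 0.129]
ft_force: [0.1, -0.4, 4.4]
grip_width: -0.002
```

Request:
{"api": "servo_tool", "payload": {
  "xyz": [
    [-0.2,0,0.3],
    [-0.3,0,0.6],
    [-0.3,0,0.9],
    [-0.3,0,1.2]
  ],
  "spin": [0,0,0,0]
}}

```text
clock: 20.55
tcp_pos: [0.5981, -0.0418, 0.078]
eef_rot: [3.141, -0.003, 0.129]
ft_force: [-4.3, 1.2, 35.9]
grip_width: -0.002
```

Request:
{"api": "servo_tool", "payload": {
  "xyz": [
    [0,0,0.2],
    [0,0,0.4],
    [0,0,0.4]
  ],
  "spin": [0,0,0]
}}

```text
clock: 20.85
tcp_pos: [0.5999, -0.0416, 0.078]
eef_rot: [3.141, -0.007, 0.129]
ft_force: [-4.8, 1.4, 38.0]
grip_width: 0.001
```

Request:
{"api": "servo_tool", "payload": {
  "xyz": [
    [0,0,-1],
    [0,0,-3],
    [0,0,-7],
    [-1,0,-11],
    [-1,0,-12],
    [-1,0,-12]
  ],
  "spin": [0,0,0,0,0,0]
}}

```text
clock: 21.45
tcp_pos: [0.5864, -0.0433, 0.1935]
eef_rot: [3.141, -0.0, 0.128]
ft_force: [0.3, -0.7, -0.1]
grip_width: 0.003
```

```bash

python3 - <<'E'
from h import *; from station import arm
case(arm); pic(arm,"side","side18",(200,120,380,260)); pic(arm,"wrist","wrist18")
for z in (.122,.110,.107,.104):
  P=c2w(CASE,[[.0465,.035,z],[.0465,-.035,z],[.0735,.035,z],[.0735,-.035,z]])
  print(z,proj(load("wrist18"),P).round(0).tolist(),((proj(load("side18"),P)-[200,120])*4).round(0).tolist())
E
```

```text
t 21.45 case tcp mm [5.070e+01 1.000e-01 1.935e+02] yaw rel 0.002 F [ 0.3 -0.7 -0.1] q [-0.01  0.55  0.05  1.71 -0.03  0.88 -1.39] w 0.0
0.122 [[244.0, 216.0], [328.0, 217.0], [243.0, 184.0], [330.0, 185.0]] [[401.0, 285.0], [435.0, 238.0], [363.0, 278.0], [399.0, 231.0]]
0.11 [[246.0, 212.0], [326.0, 213.0], [245.0, 182.0], [328.0, 182.0]] [[401.0, 300.0], [435.0, 253.0], [363.0, 293.0], [398.0, 246.0]]
0.107 [[246.0, 211.0], [326.0, 212.0], [245.0, 181.0], [327.0, 181.0]] [[401.0, 304.0], [435.0, 257.0], [363.0, 297.0], [398.0, 250.0]]
0.104 [[247.0, 210.0], [326.0, 211.0], [246.0, 180.0], [327.0, 181.0]] [[400.0, 308.0], [435.0, 261.0], [363.0, 301.0], [398.0, 254.0]]
```

View pics/side18.png

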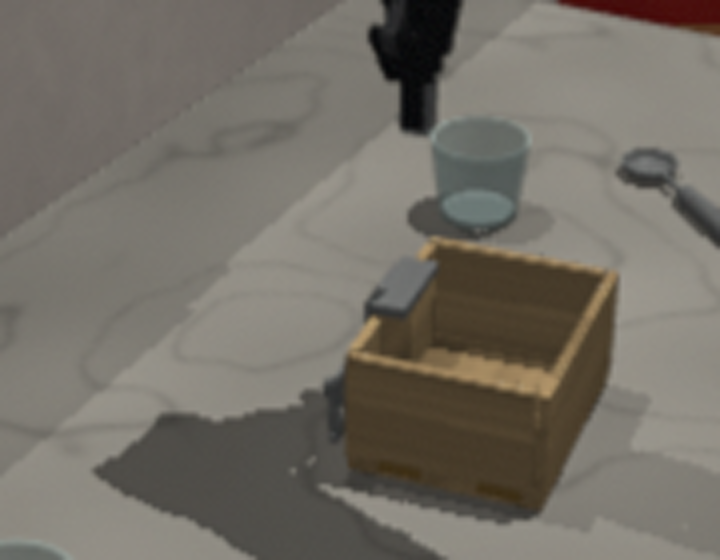

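View pics/wrist18.png

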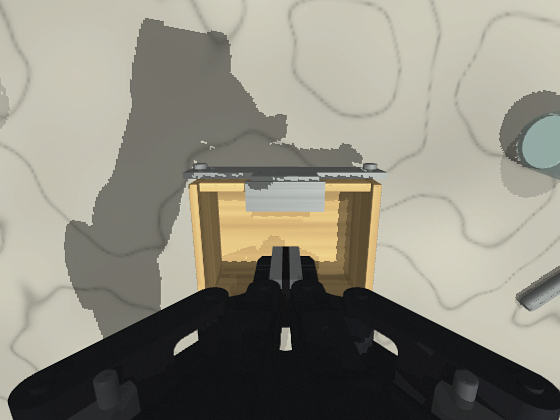

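```bash

python3 - <<'E'
from h import *
import cv2
a=load("side17")["pixels"];b=load("side18")["pixels"]
g=lambda i:cv2.resize(cv2.cvtColor(i[160:230,280:330],cv2.COLOR_RGB2GRAY),None,fx=8,fy=8,interpolation=cv2.INTER_CUBIC)
for box in ((296,184,308,198),(299,182,307,196)):
    x0,y0,x1,y1=[(v-o)*8 for v,o in zip(box,(280,160,280,160))]
    # lower edge of cap: column-wise strongest dark->bright transition
    A,B=g(a),g(b); T=A[y0:y1,x0:x1]; r=cv2.matchTemplate(B,T,cv2.TM_CCOEFF_NORMED); _,m,_,l=cv2.minMaxLoc(r); print(m,((l[0]-x0)/8,(l[1]-y0)/8))
s=load("side18"); print(proj(s,c2w(CASE,[[.06,0,.122],[.06,0,.1065],[.06,0,.104]])))
E
```

```text
0.8451997637748718 (-0.875, 5.5)
0.9578099846839905 (-0.625, 5.375)
[[299.95337871 184.36976368]
 [299.8608796  189.31366241]
 [299.84606454 190.10549897]]
```

```bash

python3 - <<'E'
from station import arm
print(arm.job_done())
E
```

```text
the job is handed in; nothing more can be done
None
```

I set up the case as asked and handed the job in at about 21.5 s of the 72 s. I raised the right wall, then the left, then the front wall until its keyholes went over the studs. Last, I pressed the lock bar down. The hand-in gave no verdict.

**Last checks**
- **Side walls:** their top corners in the side view were within about 1 px of where an upright wall should be. Each wall pushed back with 10–12 N at its stop.
- **Front wall:** it met its stop with about 12 N. Both stud heads showed through the bar's keyholes before I pressed, and the cap was within about 1 px of its upright position.
- **Lock bar:** the press stopped hard at about 38 N, after roughly 18 mm of travel judging by tool height. Matching the cap between side pictures gave about 17 mm. Both are above the 15.5 mm needed.
- **Glasses, canister and spoon:** I kept the arm clear of them. Both glasses and the spoon looked unmoved in the later pictures, but I did not measure this. The canister was outside those pictures, so I did not check it again.

**What disagreed or failed**
- The fingertips end about 26 mm short of the reported tool point.
- Because of that, my first push on the right wall slipped over its edge, and I repeated it from lower down.

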